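# Lift the tab-capped vial out of the incubator block

### The job

The vial whose cap has a flat upright tab is ready to be read: take it by the tab, lift it straight up out of its well in the incubator block, and stand it upright on the floor of the steel tray. Set it down rather than let it drop, and leave the other vial, the one with the round knob, seated in its well.

Things in the scene. Friction and masses are not known exactly. Their poses are not given: they have to be found in the camera images.
- tab_vial: Vial to move: white cylinder, 30 mm diameter, 50 to 100 g; grey cap of equal width, its top 47 mm above the foot. On it stands a flat grey tab: 10 mm thick along the vial's x, 27 mm wide along y, 29 mm tall. Origin: centre of the foot; z up. Seated, only the tab and 2 mm of cap stand above the block; the tab's wide faces look across the row of wells within 15 degrees. In the middle or +y well.
- knob_vial: The vial to leave alone: same cylinder and grey cap, but with a round mushroom knob (23 mm diameter, 29 mm tall) in place of the tab. Origin: centre of the foot; z up. It stands in the other one of the two filled wells.
- block: Vial incubator, fixed: aluminium block in a low white case, 92 mm (x) by 186 mm (y), flat top 60 mm above the work surface. Three round wells, 32.5 mm in diameter, 45 mm deep (floor 15 mm above the surface), in a row along its y axis: one in the middle, one 56 mm either side. The -y well is empty. Origin: centre of the underside; x across the row, z up.
- tray: Open shallow steel tray, loose (0.7 kg), empty: 140 mm (x) by 180 mm (y), 22 mm high, walls and floor 4 mm thick. Origin: centre of the underside; z up.

How it is judged:
By the outcome, as a careful person would: the job done as asked, in the order asked, and still so for the second after the job is handed in, with the robot touching nothing.
It also fails if it takes over 42 s, if anything falls off the work surface, if the arm or the gripper's body presses on something with over 40 N, if the wrist force passes 120 N, or if a joint passes its speed limit or range.

### The arm

A 6-joint arm with a two-finger parallel gripper is mounted at the origin on a cart in front of the work surface, level with it; the furniture and walls round the work are solid. World frame = base frame: x ahead of the robot, y to its left, z up, the work surface at z = 0. Lengths are in m, angles in rad, forces in N, time in s.
With the tool pointing down it reaches from about 0.375 to 0.9 m from the base axis. Payload 3.1 kg.
Tool frame: the origin (TCP) lies between the finger pads; the fingertips stand 25 mm ahead of it and the grasp point (between the pads) lies 6 mm ahead of it; z points along the fingers, y is the line along which they close (so a half turn about z gives the same grasp; the last joint's range is limited). The gripper opens to 87 mm and grips with 3 to 60 N. Pads are 19 mm wide; open, the fingers measure 117 mm over their backs; the gripper's body (75 mm by 190 mm) begins 51 mm behind the grasp point.
Start: joints at [-1.357, 0.527, 1.433, -0, 1.181, -0.178], TCP at [0.239, -0.578, 0.248] pointing down, gripper open.
Joint ranges: [-3.08, 3.08], [-0.75, 2.2], [0.22, 2.44], [-1.43, 4.57], [0, 2.65], [-2.85, 2.85]. Speed limits (rad/s): [2.79, 2.79, 3.14, 3.14, 3.14, 3.14].

### API

Orientations are given as a rotation vector (axis times angle).
In Python, from rig import ctrl gives the robot as it stands. Calls block until the motion is done:
- ctrl.movep(position, orientation): joint-space move of the TCP to a pose.
- ctrl.move_straight(position, speed=0.15, rot=None, until_force=None): straight line of the TCP; rot=None keeps the orientation; speed is the mean speed in m/s. With until_force (N) it stops when the force on the tool has changed by that much, and returns True; else False.
- ctrl.goto_joints(angles): joint-space move.
- ctrl.gripper_open() and ctrl.close_gripper(): open the fingers fully, or close them until they stop; the grip force is fixed at half the most.
- ctrl.dwell(seconds).
- ctrl.ik(position, orientation): joint angles nearest the present ones, or None.
- ctrl.get_state(): the state.
- ctrl.read_camera(name): name is "side" or "top"; returns the picture (400x640x3 uint8, blue, green, red); there is no depth.
- ctrl.camera_model(name): a dict with "intrinsics" (3x3 intrinsics, pixels), "origin" and "rotation" of the camera in the world. Camera axes: x right, y up, looking along -z (the intrinsics and any distortion apply to the point x, -y, -z); pixel columns grow to the right and rows downward; lengths in m; the calibration is good to about 2 mm. A picture is of the moment at which its call begins. camera_model takes no time and is no camera call.
A pose or a line that the arm cannot do raises ctrl.Unreachable and nothing moves.
- ctrl.job_done(): hands the job in; it is judged then, once.
The state is a dict: "time_s": time; "qpos": joint angles; "qd": joint speeds; "effort": joint torques, N m; "tool_pos": TCP position; "tool_rot": TCP orientation; "ft_force": force on the tool from outside, world axes, zero at the start; "torque": the same for the moment, N m; "gripper_width": finger opening in m; "grip_force": force on a finger pad.
Only numpy, scipy, OpenCV 4.12 (cv2) and the standard library are available. Lean on these libraries where they do the work, as an engineer would, in place of code of your own. Each camera call takes 0.05 s, during which the arm holds its last target. There are 200 camera calls.

## Working session

There is one attempt and no reset: what is moved stays moved. The work goes in short steps, each a Python script; the robot and the scene stay as the last script left them, time stands still between calls to the robot, and variables do not carry over. Pictures are saved under pics/ and viewed, at most 10 in all, crops included, and the job is handed in when it is done.

```bash
mkdir -p pics; python3 - <<'E'
from rig import ctrl
import cv2
for n in("top","side"):
    im=ctrl.read_camera(n);cv2.imwrite(f"pics/{n}0.png",im);m=ctrl.camera_model(n);print(n,m)
print(ctrl.get_state())
E
```

```text
top {'intrinsics': array([[428.60704684,   0.        , 318.97119909],
       [  0.        , 428.60704684, 199.35425076],
       [  0.        ,   0.        ,   1.        ]]), 'origin': array([0.39817598, 0.02386873, 0.87569294]), 'rotation': array([ 0.13559808, -0.13608068, -1.59453678])}
side {'intrinsics': array([[399.19521103,   0.        , 325.78350697],
       [  0.        , 399.19521103, 200.67848037],
       [  0.        ,   0.        ,   1.        ]]), 'origin': array([0.16020114, 0.35124485, 0.72377992]), 'rotation': array([ 0.31862341, -0.70568808, -2.18595335])}
{'time_s': 0.1, 'qpos': array([-1.35748835e+00,  5.28382532e-01,  1.43377171e+00, -2.27836721e-05,
        1.18138791e+00, -1.78507246e-01]), 'qd': array([-0.00146993, -0.00383294, -0.00142777,  0.00050994, -0.00135451,
        0.00093587]), 'effort': array([ 2.07163116e-04, -4.40985775e+01, -1.77150965e+01,  6.34917570e-02,
        5.33690164e-02, -4.99962380e-05]), 'tool_pos': array([ 0.23855339, -0.57702479,  0.24666449]), 'tool_rot': array([-3.07958418e+00, -6.11166572e-01,  8.63192015e-05]), 'ft_force': array([-0.58376861, -0.4568551 ,  0.1360548 ]), 'torque': array([-0.02419268, -0.01455705,  0.05925878]), 'grip_force': 0.0, 'gripper_width': 0.08705797783176895}
```

View pics/top0.png

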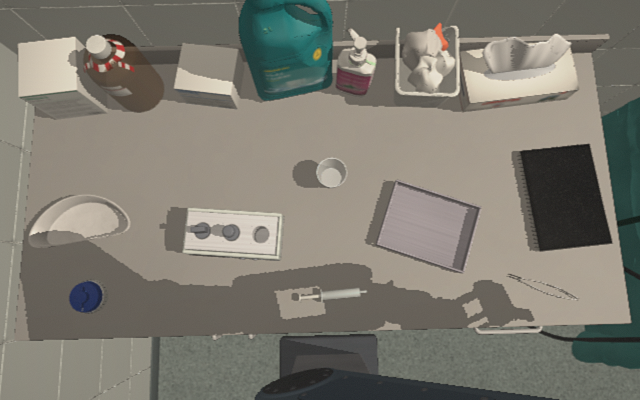

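View pics/side0.png

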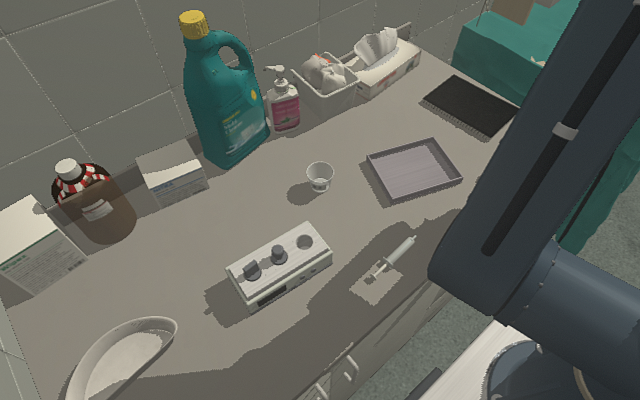

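The top view shows the block at about px (185-282, 208-258): tab at (200,230) in the +y well, knob at (231,232) in the middle and the empty well at (261,234). The tray is around (428,226). I'll zoom in on these.

```bash
python3 - <<'E'
import cv2,numpy as np
t=cv2.imread("pics/top0.png");s=cv2.imread("pics/side0.png")
a=cv2.resize(t[200:265,175:295],None,fx=6.6,fy=6.6*0+4.6,interpolation=cv2.INTER_CUBIC) if 0 else cv2.resize(t[202:264,178:290],None,fx=5,fy=5,interpolation=cv2.INTER_CUBIC)
b=cv2.resize(s[220:280,223:335],None,fx=5,fy=4.8,interpolation=cv2.INTER_CUBIC)
cv2.imwrite("pics/z0.png",np.vstack([a,b])[:600])
E
```

```text
(no output)
```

View pics/z0.png

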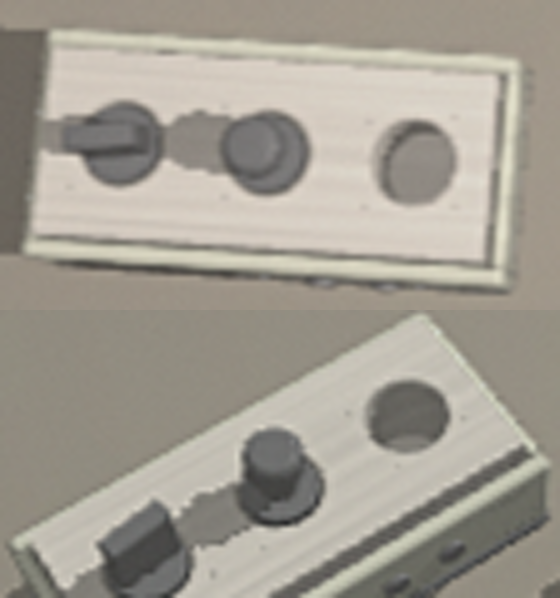

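```bash
cat >h.py <<'E'
import numpy as np,cv2
from scipy.spatial.transform import Rotation as R
from rig import ctrl
def ray(n,p,z):
    m=ctrl.camera_model(n);K=m["intrinsics"]
    d=np.array([(p[0]-K[0,2])/K[0,0],-(p[1]-K[1,2])/K[1,1],-1]);d=R.from_rotvec(m["rotation"]).apply(d)
    o=m["origin"];return o+d*(z-o[2])/d[2]
def proj(n,P):
    m=ctrl.camera_model(n);c=R.from_rotvec(m["rotation"]).inv().apply(np.array(P)-m["origin"])
    K=m["intrinsics"];return np.array([K[0,2]+K[0,0]*c[0]/-c[2],K[1,2]+K[1,1]*c[1]/c[2]])
E
python3 - <<'E'
from h import *
np.set_printoptions(precision=4,suppress=True)
T=lambda u,v:((u+.5)/5-.5+178,(v+.5)/5-.5+202)
S=lambda u,v:((u+.5)/5-.5+223,(v-310+.5)/4.8-.5+220)
for nm,p,z in[("tabcap",(121,143),.062),("knobcap",(266,152),.062),("well",(414,162),.06)]:print(nm,ray("top",T(*p),z))
for nm,p,z in[("knobcap",(282,485),.062),("well",(408,416),.06)]:print("side",nm,ray("side",S(*p),z))
print("knob top",ray("top",T(252,146),.091),ray("side",S(273,448),.091))
tc=[ray("top",T(*p),.091) for p in[(63,125),(137,122),(137,148),(65,152)]];print("tabtop",np.array(tc),np.mean(tc,0))
sc=[ray("side",S(*p),.091) for p in[(103,548),(155,503),(172,516),(110,565)]];print(np.array(sc),np.mean(sc,0))
# block side-lines in top image, tray rim
for p in[(397,181),(480,207),(463,271),(374,244)]:print("tray",ray("top",p,.022))
g=cv2.imread("pics/top0.png",0);print(g[222:242,184:216])
E
```

```text
tabcap [0.4865 0.2463 0.062 ]
knobcap [0.4815 0.1911 0.062 ]
well [0.4763 0.1351 0.06  ]
side knobcap [0.4789 0.1889 0.062 ]
side well [0.4735 0.1336 0.06  ]
knob top [0.4809 0.1903 0.091 ] [0.4795 0.1893 0.091 ]
tabtop [[0.4906 0.2599 0.091 ]
 [0.4909 0.2327 0.091 ]
 [0.4813 0.2325 0.091 ]
 [0.4806 0.2589 0.091 ]] [0.4859 0.246  0.091 ]
[[0.4845 0.2586 0.091 ]
 [0.4879 0.2346 0.091 ]
 [0.4796 0.233  0.091 ]
 [0.4773 0.2605 0.091 ]] [0.4823 0.2467 0.091 ]
tray [ 0.5802 -0.1384  0.022 ]
tray [ 0.522  -0.3022  0.022 ]
tray [ 0.396  -0.2571  0.022 ]
tray [ 0.4537 -0.0852  0.022 ]
[[100 110 138 181 203 202 201 201 201 202 201 204 204 204 197 187 168 146
  134 135 143 167 192 202 205 204 204 203 203 203 201 203]
 [100 117 143 181 203 202 201 202 202 203 203 204 200 188 164 136 120 112
  108 105 102 104 123 160 192 202 203 203 203 204 207 206]
 [103 134 156 183 204 202 198 193 194 194 195 194 176 136 112 112 112 115
  116 116 114 109  99 105 150 190 203 204 204 198 193 194]
 [102 120 151 180 196 193 167 136 134 135 129 112  95  98 106 112 114 113
  114 116 116 118 116 107 110 165 201 207 2
[... 1444 characters left out ...]
3 149 191 204 204 202 203 202 201]
 [122 174 201 200 199 200 199 200 201 203 204 201 167 123 108 108 109 112
  112 109 103  99 112 154 192 207 206 203 203 203 203 202]
 [129 178 204 203 202 202 202 198 199 202 202 204 200 181 143 114 104 103
  101 103 113 144 179 198 206 207 204 204 206 205 205 205]
 [138 183 205 204 202 202 203 191 192 203 205 205 206 205 201 187 174 160
  161 177 190 200 207 206 206 204 205 202 203 202 204 204]
 [141 182 202 203 201 201 200 200 201 202 205 203 204 204 205 207 208 206
  206 207 206 207 206 205 205 204 205 205 205 205 206 206]
 [155 182 200 199 198 198 199 198 197 199 198 198 198 199 200 199 200 202
  202 203 201 202 203 201 202 204 203 204 204 204 203 204]]
```

```bash
cat >>h.py <<'E'
def rot(deg):
    s,c=np.sin(np.radians(deg)),np.cos(np.radians(deg))
    return R.from_matrix(np.array([[-s,c,0],[c,s,0],[0,0,-1]]).T).as_rotvec()
def st():
    s=ctrl.get_state();print({k:np.round(s[k],4) for k in("time_s","tool_pos","ft_force","torque","gripper_width","grip_force")},flush=True);return s
E
python3 - <<'E'
from h import *
x,y=.4845,.246
for a in(2.5,182.5):print(a,ctrl.ik([x,y,.22],rot(a)),ctrl.ik([.488,-.196,.2],rot(a)))
a=min((2.5,182.5),key=lambda a:abs(ctrl.ik([x,y,.22],rot(a))[5]))
print(a)
ctrl.movep([x,y,.22],rot(a));st()
print(ctrl.move_straight([x,y,.115],.12),ctrl.move_straight([x,y,.091],.04,until_force=6));st()
for n,sl in(("top",np.s_[150:300,130:330]),("side",np.s_[170:320,180:380])):
    cv2.imwrite(f"pics/{n}1.png",ctrl.read_camera(n))
t=cv2.imread("pics/top1.png")[170:290,140:300];s=cv2.imread("pics/side1.png")[180:300,190:350]
cv2.imwrite("pics/z1.png",cv2.resize(np.hstack([t,s]),None,fx=2.5,fy=2.5,interpolation=cv2.INTER_CUBIC))
E
```

```text
2.5 [ 2.64093392e-01  4.53909528e-01  1.66756996e+00 -8.88178420e-16
  1.02011317e+00  2.20460161e-01] [-5.94589186e-01  4.60822169e-01  1.72976455e+00 -4.44089210e-16
  9.51005938e-01 -6.38222417e-01]
182.5 None [-0.59458919  0.46082217  1.72976455  0.          0.95100594  2.50337024]Traceback (most recent call last):
  File "<stdin>", line 4, in <module>
  File "<stdin>", line 4, in <lambda>
TypeError: 'NoneType' object is not subscriptable
```

```bash
python3 - <<'E'
from h import *
x,y=.4845,.246;a=2.5
ctrl.movep([.46,-.1,.26],rot(a))
ctrl.movep([x,y,.2],rot(a));st()
print(ctrl.move_straight([x,y,.115],.12),ctrl.move_straight([x,y,.091],.04,until_force=6));st()
for n in("top","side"):cv2.imwrite(f"pics/{n}1.png",ctrl.read_camera(n))
t=cv2.imread("pics/top1.png")[170:290,140:300];s=cv2.imread("pics/side1.png")[180:300,190:350]
cv2.imwrite("pics/z1.png",cv2.resize(np.hstack([t,s]),None,fx=2.5,fy=2.5,interpolation=cv2.INTER_CUBIC))
E
```

```text
{'time_s': np.float64(3.3333), 'tool_pos': array([0.4851, 0.245 , 0.2001]), 'ft_force': array([-0.6099, -0.5554, -0.0398]), 'torque': array([ 0.01  , -0.0679,  0.0312]), 'gripper_width': np.float64(0.0868), 'grip_force': np.float64(0.0)}
False False
{'time_s': np.float64(4.9417), 'tool_pos': array([0.4845, 0.246 , 0.0909]), 'ft_force': array([ 0.2035, -0.3153,  0.6545]), 'torque': array([-0.0396, -0.1464,  0.0208]), 'gripper_width': np.float64(0.0871), 'grip_force': np.float64(0.0)}
```

View pics/z1.png

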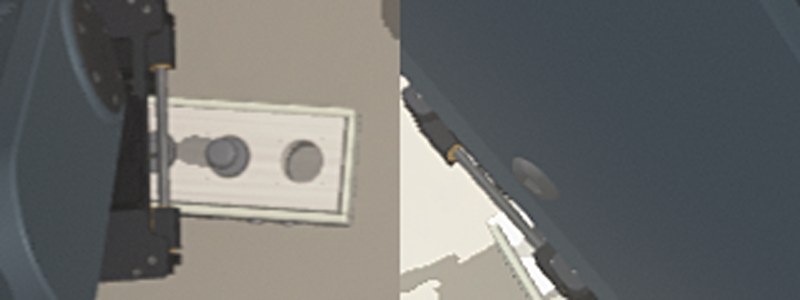

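The top view shows the open fingers straddling the tab in the +y well, with the knob vial clear. Next I'll close, check the side force, and lift.

```bash
python3 - <<'E'
from h import *
f0=st()["ft_force"]
ctrl.close_gripper();ctrl.dwell(.2);s=st();print(s["ft_force"]-f0)
E
```

```text
{'time_s': np.float64(5.0417), 'tool_pos': array([0.4847, 0.2461, 0.0912]), 'ft_force': array([-0.2028,  0.1091,  0.3913]), 'torque': array([ 0.0391, -0.0754, -0.0389]), 'gripper_width': np.float64(0.0873), 'grip_force': np.float64(0.0)}
{'time_s': np.float64(6.4583), 'tool_pos': array([0.4844, 0.246 , 0.0909]), 'ft_force': array([ 0.1502,  0.4076, -1.5617]), 'torque': array([ 0.0041, -0.1149, -0.0118]), 'gripper_width': np.float64(0.0101), 'grip_force': np.float64(29.9998)}
[ 0.35301049  0.29854506 -1.95292063]
```

```bash
python3 - <<'E'
from h import *
x,y=.4845,.246
print(ctrl.move_straight([x,y,.105],.03,until_force=12));st()
print(ctrl.move_straight([x,y,.145],.05,until_force=12));st()
ctrl.move_straight([x,y,.2],.1);st()
for n in("top","side"):cv2.imwrite(f"pics/{n}2.png",ctrl.read_camera(n))
t=cv2.imread("pics/top2.png")[150:290,100:300];s=cv2.imread("pics/side2.png")[150:290,160:360]
cv2.imwrite("pics/z2.png",cv2.resize(np.hstack([t,s]),None,fx=2,fy=2,interpolation=cv2.INTER_CUBIC))
E
```

```text
False
{'time_s': np.float64(7.075), 'tool_pos': array([0.4845, 0.246 , 0.1052]), 'ft_force': array([ 0.8619, -0.1764, -0.6722]), 'torque': array([ 0.009 , -0.1395, -0.0051]), 'gripper_width': np.float64(0.0099), 'grip_force': np.float64(29.9998)}
False
{'time_s': np.float64(8.025), 'tool_pos': array([0.4842, 0.2459, 0.1448]), 'ft_force': array([ 0.4285, -0.4059, -1.0281]), 'torque': array([-0.0462, -0.0955,  0.0024]), 'gripper_width': np.float64(0.0095), 'grip_force': np.float64(29.9997)}
{'time_s': np.float64(8.725), 'tool_pos': array([0.4841, 0.2459, 0.1997]), 'ft_force': array([ 0.1493, -0.2157, -1.1531]), 'torque': array([ 0.0303, -0.1047,  0.0158]), 'gripper_width': np.float64(0.0096), 'grip_force': np.float64(29.9997)}
```

View pics/z2.png

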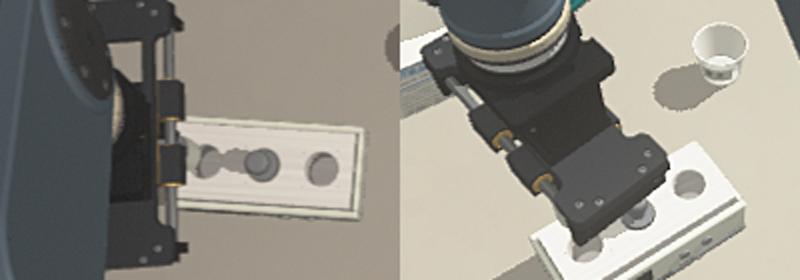

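The vial is out: the top view shows the +y well empty and the knob vial still seated. Next I'll carry it over the tray and check before lowering.

```bash
python3 - <<'E'
from h import *
ctrl.move_straight([.484,.246,.22],.1)
ctrl.move_straight([.488,-.196,.22],.15)
ctrl.move_straight([.488,-.196,.12],.1);st()
for n in("top","side"):cv2.imwrite(f"pics/{n}3.png",ctrl.read_camera(n))
t=cv2.imread("pics/top3.png")[140:300,330:530];s=cv2.imread("pics/side3.png")[90:250,310:510]
cv2.imwrite("pics/z3.png",cv2.resize(np.hstack([t,s]),None,fx=2,fy=2,interpolation=cv2.INTER_CUBIC))
E
```

```text
{'time_s': np.float64(13.425), 'tool_pos': array([ 0.4884, -0.1963,  0.1205]), 'ft_force': array([-0.7082, -0.9746, -0.0851]), 'torque': array([-0.0269, -0.106 ,  0.0121]), 'gripper_width': np.float64(0.0097), 'grip_force': np.float64(29.9998)}
```

View pics/z3.png

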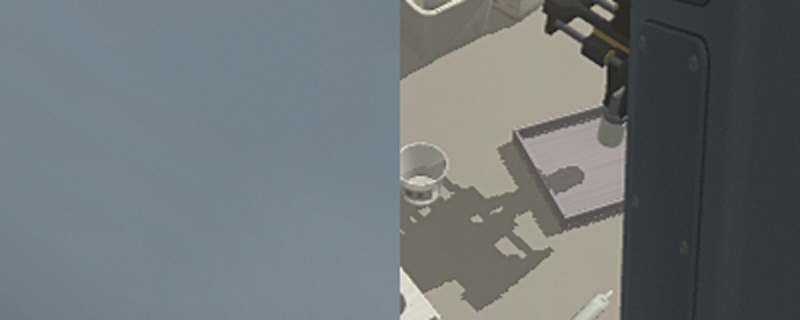

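The side view shows the vial hanging upright above the tray floor, at about (610,130) in the crop. Now I'll lower it until it touches.

```bash
python3 - <<'E'
from h import *
p=[.488,-.196]
ctrl.move_straight(p+[.09],.06)
print(ctrl.move_straight(p+[.074],.012,until_force=4));s=st()
E
```

```text
True
{'time_s': np.float64(15.0333), 'tool_pos': array([ 0.4881, -0.196 ,  0.0798]), 'ft_force': array([ 0.3984, -0.4482,  4.3545]), 'torque': array([ 0.0147, -0.047 ,  0.0241]), 'gripper_width': np.float64(0.0097), 'grip_force': np.float64(30.0006)}
```

Contact came at TCP z = 0.0798, where 0.080 was expected. Next I'll release, retreat and check.

```bash
python3 - <<'E'
from h import *
ctrl.gripper_open();ctrl.dwell(.2);st()
ctrl.move_straight([.488,-.196,.2],.1)
ctrl.movep([.239,-.45,.26],rot(2.5-60));st()
for n in("top","side"):cv2.imwrite(f"pics/{n}4.png",ctrl.read_camera(n))
t=cv2.imread("pics/top4.png")[140:300,170:500];s=cv2.imread("pics/side4.png")[110:310,200:500]
cv2.imwrite("pics/z4.png",np.vstack([cv2.resize(t,(600,290)),cv2.resize(s,(600,310))]))
E
```

```text
{'time_s': np.float64(16.6333), 'tool_pos': array([ 0.4875, -0.1957,  0.0793]), 'ft_force': array([ 0.221 ,  0.0746, -0.2953]), 'torque': array([-0.0064, -0.1537,  0.0473]), 'gripper_width': np.float64(0.0866), 'grip_force': np.float64(0.0)}
{'time_s': np.float64(19.3417), 'tool_pos': array([ 0.2396, -0.4492,  0.2597]), 'ft_force': array([-0.419 ,  0.5726,  0.3467]), 'torque': array([-0.0206,  0.0308,  0.0512]), 'gripper_width': np.float64(0.0869), 'grip_force': np.float64(0.0)}
```

View pics/z4.png

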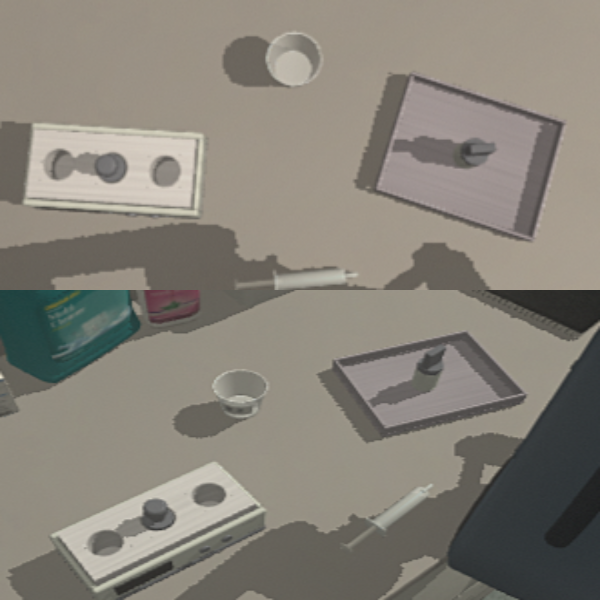

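The tab vial stands upright mid-tray at about (478,150) in the crop. The knob vial is still seated in the middle well, and the arm is clear.

```bash
python3 -c "
from rig import ctrl
print(ctrl.job_done())"
```

```text
the job is handed in; nothing more can be done
None
```

The tab vial is standing upright on the tray floor, the knob vial is still in its well, and I handed the job in at about 19 s.

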